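# Clear the film-cleaning bench

### The arm

A 7-joint arm with a two-finger parallel gripper is mounted at the origin on the work surface. World frame = base frame: x ahead of the robot, y to its left, z up, the work surface at z = 0. Lengths are in mm, angles in rad, forces in N, time in s.
With the tool pointing down it reaches from about 400 to 750 mm from the base axis. Payload 19.5 kg.
Tool frame: the origin (TCP) lies between the finger pads; the fingertips stand 22 mm ahead of it and the grasp point (between the pads) lies 3 mm ahead of it; z points along the fingers, y is the line along which they close (so a half turn about z gives the same grasp; the last joint's range is limited). The gripper opens to 85 mm and grips with 20 to 120 N. Pads are 22 mm wide; open, the fingers measure 114 mm over their backs; the gripper's body (76 mm by 85 mm) begins 54 mm behind the grasp point. The pads swing forward as they close: fully open they stand 13 mm farther back than shut.
Start: joints at [-0.042, 0.707, -0.028, 1.485, 0.022, 0.951, -0.075], TCP at [574.976, 0.003, 253.268] pointing down, gripper open.
Joint ranges: [-2.71, 2.71], [-0.32, 2.16], [-1.57, 1.52], [0, 2.45], [-1.46, 4.6], [0, 2.02], [-2.83, 2.83]. Speed limits (rad/s): [1.89, 1.89, 2.57, 2.57, 3.01, 3.01, 3.01].

### API

Orientations are given as a unit quaternion [w, x, y, z].
In Python, from workcell import * gives the robot as it stands.
- The arm moves only by the tool servo_tool, never from a script. Its argument "steps" is a list of rows, each a list of 2 entries, a list of its own where there are three numbers: the shift along the tool's x, y, z each as a share of 0.3 m, from -1 to 1, then the turn, a rotation vector about the tool's x, y, z each as a share of 120 degrees, from -1 to 1. A call has 1 to 20 rows; each row shifts and turns the commanded pose from where the row before left it, along the tool's axes as they then stand; what a row does not reach is not made up. A row lasts 1/10 s, in which the tool goes at most 50 mm and 8.59 degrees, less where a joint would pass 70% of its speed; a pose out of reach is approached as far as the arm can. A call with a number of a shift or a turn outside -1 to 1 is refused whole. A call with a gripper value outside its range is refused whole. "jaw" is the closure, from 0 (fully open) to 1 (shut), set as the call begins (left out, the last holds). The fingers move at their own pace and stop on an object; "newtons" is the grip in N (left out, the last holds). Time passes only in rows, so rows that do not move let the fingers close. It gives the time, the measured TCP pose, the force, the opening and the grip force at its end, in the units of the state.
- get_obs(): the state, without advancing time (a new reading comes with each control period).
- capture(name): name is "scene" or "side" or "wrist"; returns a dict with "img" (480x640x3 uint8, blue, green, red), "vertical_fov" (degrees; the focal length in pixels is half the picture's height over the tangent of half this angle, whatever the lens; pixels are square), "cx", "cy" (the principal point, pixels), "world_from_camera" (4x4, takes a point from camera to world coordinates); the wrist camera has in their place "mount" (4x4, takes a point from camera to tool coordinates, whose origin is the TCP and whose axes are the flange's). Camera axes: x right, y up, looking along -z (the intrinsics and any distortion apply to the point x, -y, -z); pixel columns grow to the right and rows downward; lengths in mm; the calibration is good to about 2 mm. The wrist camera is an equidistant fisheye: a pixel r from the principal point sees the ray r / f radians off the axis. A picture is of the moment at which its call begins: read the wrist's pose just before it. There is no depth.
- hand_in(): hands the job in; it is judged then, once.
The state is a dict: "clock": time; "joints": joint angles; "joint_velocities": joint speeds; "effort": joint torques, N m; "ee_pos": TCP position; "eef_rot": TCP orientation; "ft_force": force on the tool from outside, world axes, zero at the start; "moment": the same for the moment, N m; "grip_width": opening from 0.0 (shut) to 1.0 (fully open); "gripper_force": force on a finger pad.
Only numpy, scipy, OpenCV 4.12 (cv2) and the standard library are available. Lean on these libraries where they do the work, as an engineer would, in place of code of your own. Each camera call takes 0.05 s, during which the arm holds its last target. There are 200 camera calls.

### The job

Clear up the film-cleaning bench: put the grey respirator filter with the yellow band in the yellow tray and the red film spool in the blue tray, and hang the red ear defenders by their headband over the bar of the steel rail, one cup on each side of the bar. Leave everything else on the bench where it is.

Things in the scene. Friction and masses are not known exactly. Their poses are not given: they have to be found in the camera images.
- muffs: rigid ear defenders, 0.26 kg, standing on two red cups under an arched black headband: 143 mm along own x (cup to cup), 58 mm along y, 156 mm high. Cups 72 mm high, clear gap between them 60 mm, open below. Headband 34 mm wide (y), 16 mm thick, its crown flat for 28 mm along x, then sloping down. Origin: midway between the cups at their underside; z up
- muffs_top (a point): middle of the headband's upper face at the crown, 156 mm above the cups' underside
- muffs_under (a point): middle of the headband's inner (lower) face at the crown, 140 mm above the cups' underside: the face that rests on the bar
- rail: fixed steel drying rail: base plate 90 mm (x) x 270 mm (y) x 8 mm, two round posts 16 mm thick at y = -120 and +120 mm, carrying a round bar 18 mm thick along own y. Origin: centre of its underside; z up
- rail_mid (a point): centre of the bar, on its axis, midway between the posts, 180 mm above the bench (top of the bar 189 mm above the bench); axes as the rail's: y runs along the bar
- filter: respirator filter, grey round drum with a yellow band and a mesh on its top, 62 mm across, 38 mm high, lying flat on the bench; origin: centre of its underside
- filter_center (a point): centre of the filter, 19 mm above its underside
- spool: film spool with red flanges and black film wound on it, 60 mm across (both flanges, 6 mm thick; the film between them 48 mm), 36 mm high, lying flat, axis upright; origin: centre of its underside
- spool_center (a point): centre of the spool, 18 mm above its underside
- yellow_tray: fixed open yellow tray, 150 mm (own x) x 130 mm (own y) x 40 mm high, walls and floor about 4 mm; origin: centre of its underside
- blue_tray: fixed open blue tray, same size as the yellow one; origin: centre of its underside
- film_tin: round flat silver film tin, 96 mm across, 22 mm high, loose; origin: centre of its underside; to be left alone
- wash_bottle: white plastic bottle with blue cap, 60 mm across, 150 mm high, loose; origin: centre of its underside; to be left alone
- beaker: clear glass beaker, 72 mm across, 85 mm high, loose; origin: centre of its underside; to be left alone
- film_carton: yellow film carton lying flat, 100 x 140 x 35 mm, loose; origin: centre of its underside; to be left alone
- ruler: plain aluminium ruler strip, 150 x 28 x 5 mm, lying on the bench, loose; origin: centre of its underside; to be left alone
- film_core: blue plastic ring (empty film core), 80 mm across, 20 mm high, loose; origin: centre of its underside; to be left alone
Things that resemble listed ones, but are neither listed nor needed, are in the scene too. Several things have the shape of the filter; the one meant has the colours described above. Several things have the shape of the spool; the one meant has the colours described above.

How it is judged (in metres and radians):
At the end, for the whole second after the job is handed in: Filter in the yellow and spool in the blue tray (centre within 55 x 45 mm of its middle, under 45 mm up). Ear defenders rest by the headband crown on the bar (30 mm across, 100 mm along from its middle, 3 to 18 mm over its axis; within 0.7 rad of square, tilt under 0.3). All at rest (x of filter_center in the frame of yellow_tray between -0.055 and 0.055 m and y of filter_center in the frame of yellow_tray between -0.045 and 0.045 m and z of filter_center in the frame of yellow_tray between 0 and 0.045 m and x of spool_center in the frame of blue_tray between -0.055 and 0.055 m and y of spool_center in the frame of blue_tray between -0.045 and 0.045 m and z of spool_center in the frame of blue_tray between 0 and 0.045 m and x of muffs_under in the frame of rail_mid between -0.03 and 0.03 m and y of muffs_under in the frame of rail_mid between -0.1 and 0.1 m and z of muffs_under in the frame of rail_mid between 0.003 and 0.018 m and angle between muffs's own z axis and vertical below 0.3 rad and angle between the y axis of muffs and the y axis of rail, either way round below 0.7 rad and contact force between muffs and rail above 0.5 N and linear speed of each of muffs, filter, spool below 0.04 m/s); the robot touches nothing.
It fails at once if a bystander (film tin, bottle, beaker, carton, ruler, film core) is shifted by more than 40 mm (distance of any of film_tin, wash_bottle, beaker, film_carton, ruler, film_core from where it was at the start of the episode above 0.04 m).
It also fails if it takes over 72 s, if anything falls off the work surface, if the arm or the gripper's body presses on something with over 40 N, if the wrist force passes 120 N, or if a joint passes its speed limit or range.

## Working session

There is one attempt and no reset: what is moved stays moved. The work goes in short steps, Python scripts to look and compute and a tool call to move; the robot and the scene stay as the last step left them, time stands still between calls to the robot, and variables do not carry over. Pictures are saved under pics/ and viewed, at most 10 in all, crops included, and the job is handed in when it is done.

Besides the shell and the picture viewer there is one more tool, called after "Request:" as name([rows], argument=value, ...), one row to a line, values as JSON. servo_tool: Moves the arm, as the interface text tells. Its arguments: {"type":"object","properties":{"steps":{"type":"array"},"jaw":{"type":"number"},"newtons":{"type":"number"}},"required":["steps"]}

```bash
mkdir -p pics; ls; python3 - <<'E'
from workcell import *
import cv2,pickle
o=get_obs();print(o)
d={}
for n in("scene","side","wrist"):
    c=capture(n);d[n]=c;cv2.imwrite(f"pics/{n}0.png",c["img"]);print(n,{k:v for k,v in c.items() if k!="img"})
pickle.dump((o,d),open("c0.pkl","wb"))
E
```

```text
pics
{'clock': 0.0, 'joints': array([-0.0416678 ,  0.70709299, -0.02762787,  1.48497435,  0.02198644,
        0.95088544, -0.07550411]), 'joint_velocities': array([-5.21830051e-05, -1.14057124e-03,  1.30689351e-03, -1.69765958e-04,
       -1.99904480e-04, -2.72615833e-03,  1.41793865e-04]), 'effort': array([-3.35119905e-03, -8.83210659e+01,  1.23306759e+00, -2.36173260e+01,
        1.66974653e-02,  6.38553465e-03, -2.14882397e-05]), 'ee_pos': array([ 5.74773968e+02, -9.64543900e-03,  2.52838897e+02]), 'eef_rot': array([-3.68929539e-04,  7.07119505e-01,  7.07093859e-01, -3.79400405e-04]), 'ft_force': array([ 0.08517978, -0.1881951 ,  0.18026414]), 'moment': array([-0.01991294, -0.02082408, -0.02203875]), 'gripper_force': 0.0, 'grip_width': 0.9978672754388205}
scene {'vertical_fov': 46.195415400393436, 'cx': 314.5521000331291, 'cy': 237.33325436803446, 'world_from_camera': array([[-1.13613492e-01, -6.69433149e-01,  7.34132981e-01,
         1.70069275e+03],
       [ 9.93456953e-01, -6.78974326e-02,  9.18325744e-02,
         1.55315306e+02],
       [-1.16300248e-02,  7.39762934e-01,  6.7
[... 325 characters left out ...]
       [-3.83912616e-01, -5.20055587e-01,  7.62989705e-01,
         9.45686632e+02],
       [ 5.29989410e-03,  8.25055650e-01,  5.65026623e-01,
         8.18576334e+02],
       [ 0.00000000e+00,  0.00000000e+00,  0.00000000e+00,
         1.00000000e+00]])}
wrist {'vertical_fov': 65.70646984690485, 'cx': 326.5879598315771, 'cy': 235.12797888426252, 'mount': array([[-7.71957523e-04,  9.50846496e-01,  3.09661663e-01,
         7.92519343e+01],
       [ 9.99999102e-01,  3.94802447e-04,  1.28062448e-03,
         1.11628265e-01],
       [ 1.09542212e-03,  3.09662373e-01, -9.50845947e-01,
        -1.22203524e+02],
       [ 0.00000000e+00,  0.00000000e+00,  0.00000000e+00,
         1.00000000e+00]])}
```

View pics/scene0.png

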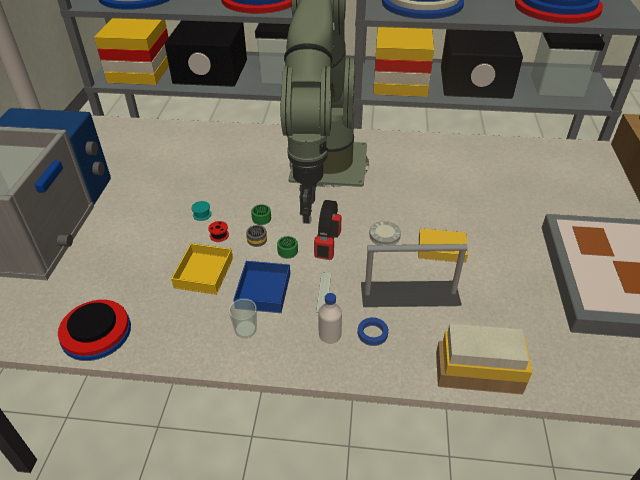

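View pics/side0.png

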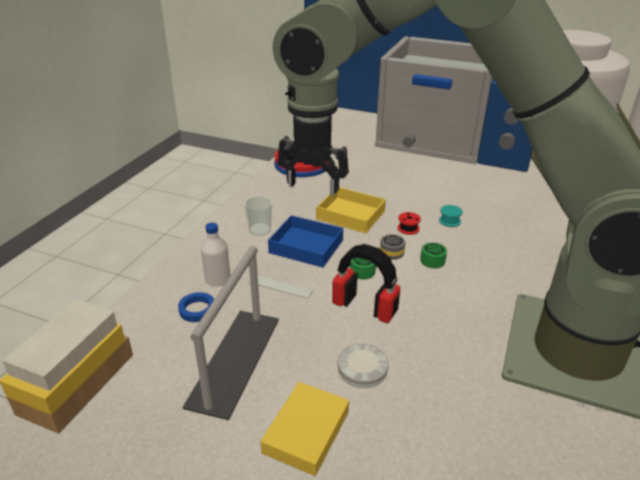

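View pics/wrist0.png

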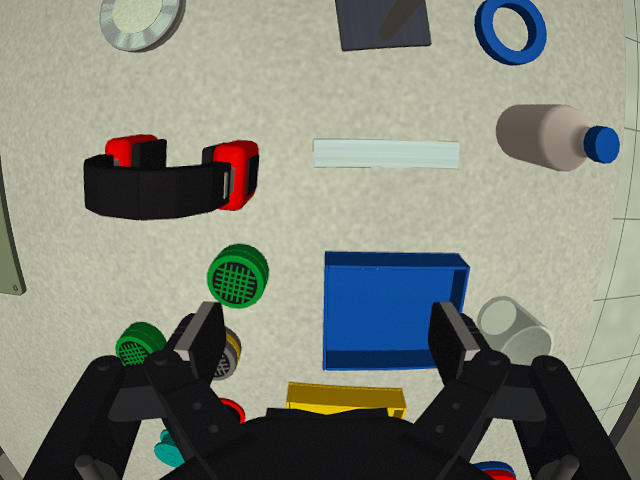

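The scene view shows the red spool near (218,231), the filter with the yellow band at (257,235), the yellow tray at (203,268) and the blue tray at (263,286). The muffs are at (328,230), with the band along world x, and the rail bar runs (367,248)–(463,247). The side view shows all of them too, with the spool at (409,222), the filter at (392,245), the band crown near (367,252) and the bar (200,330)–(252,255).

```bash
cat > h.py <<'E'
import numpy as np,cv2,pickle
from scipy.spatial.transform import Rotation as R
def ray(c,u,v,obs=None):
    f=240/np.tan(np.radians(c["vertical_fov"]/2)); x,y=(u-c["cx"]),(v-c["cy"])
    if "mount" in c:
        r=np.hypot(x,y);t=r/f;d=np.array([x/r*np.sin(t),-y/r*np.sin(t),-np.cos(t)])
        q=obs["eef_rot"];T=np.eye(4);T[:3,:3]=R.from_quat([q[1],q[2],q[3],q[0]]).as_matrix();T[:3,3]=obs["ee_pos"];T=T@c["mount"]
    else: d=np.array([x/f,-y/f,-1.]);T=c["world_from_camera"]
    d=T[:3,:3]@d; return T[:3,3],d/np.linalg.norm(d)
def plane(c,u,v,z,obs=None):
    p,d=ray(c,u,v,obs); return p+d*(z-p[2])/d[2]
def tri(rs):
    A=sum(np.eye(3)-np.outer(d,d) for p,d in rs);b=sum((np.eye(3)-np.outer(d,d))@p for p,d in rs);return np.linalg.solve(A,b)
def mask(img,col):
    h=cv2.cvtColor(img,cv2.COLOR_BGR2HSV);H,S,V=[h[...,i].astype(int) for i in range(3)]
    m={"red":((H<6)|(H>172))&(S>160)&(V>90),"yellow":(H>18)&(H<32)&(S>150),"blue":(H>105)&(H<125)&(S>150),"dark":(V<75)&(S<90),"black":V<50}[col]
    return m.astype(np.uint8)
def blobs(img,col,amin=25):
    cs,_=cv2.findContours(mask(img,col),cv2.RETR_EXTERNAL,cv2.CHAIN_APPROX_NONE)
    return [k for k in cs if cv2.contourArea(k)>=amin]
E
python3 - <<'E'
from h import *
o,d=pickle.load(open("c0.pkl","rb"))
np.set_printoptions(precision=0,suppress=True)
for n in d:
  for col in("red","yellow","blue","dark"):
    for k in blobs(d[n]["img"],col):
      x,y,w,h=cv2.boundingRect(k)
      if n!="wrist" and (y<190 if n=="scene" else x>480 or y<180): continue
      q=cv2.approxPolyDP(cv2.convexHull(k),3,True)[:,0].tolist()
      print(n,col,(x,y,w,h),int(cv2.contourArea(k)),q if len(q)<8 else len(q))
a=d["scene"]["img"][195:315,180:480]; b=d["side"]["img"][180:420,180:460]
cv2.imwrite("pics/z0.png",np.vstack([cv2.resize(a,(750,300),interpolation=2),cv2.resize(cv2.copyMakeBorder(b[:120],0,0,0,20,0),(750,300),interpolation=2)]))
E
```

```text
scene red (58, 300, 69, 56) 2875 9
scene red (314, 236, 20, 23) 175 [[315, 237], [333, 239], [331, 258], [315, 256]]
scene red (208, 221, 21, 21) 298 [[221, 221], [226, 224], [228, 235], [216, 241], [210, 237], [208, 228]]
scene red (332, 214, 9, 21) 50 [[336, 214], [340, 215], [338, 234], [332, 219]]
scene yellow (443, 331, 89, 52) 1098 [[445, 331], [529, 359], [531, 373], [527, 382], [445, 375]]
scene yellow (419, 251, 40, 11) 299 [[458, 251], [456, 261], [419, 257], [420, 251]]
scene yellow (171, 244, 62, 50) 2131 [[190, 244], [231, 250], [232, 259], [216, 293], [173, 286], [171, 278]]
scene yellow (247, 235, 20, 9) 32 [[266, 235], [258, 243], [247, 239]]
scene yellow (419, 229, 48, 16) 564 [[420, 229], [462, 232], [466, 243], [420, 244]]
scene blue (62, 320, 69, 40) 227 [[129, 320], [125, 340], [104, 356], [80, 359], [62, 348]]
scene blue (358, 318, 30, 24) 516 [[386, 325], [386, 335], [375, 341], [365, 339], [358, 329], [368, 318], [379, 319]]
scene blue (325, 293, 11, 8) 53 [[325, 296], [330, 293], [335, 299], [327, 300]]
scene blue (234, 261, 56, 51) 1898 [[246, 261], [289, 26
[... 3096 characters left out ...]
18, 151], [610, 162], [587, 155], [584, 139]]
wrist blue (475, 0, 71, 65) 3724 9
wrist dark (23, 303, 617, 177) 51758 [[639, 377], [631, 479], [23, 478], [93, 360], [213, 303], [440, 303]]
wrist dark (248, 279, 9, 15) 27 [[250, 279], [256, 282], [254, 293], [248, 285]]
wrist dark (233, 263, 15, 11) 45 [[233, 263], [246, 267], [246, 273], [233, 269]]
wrist dark (0, 160, 26, 134) 430 [[22, 293], [1, 201], [0, 160], [25, 286]]
wrist dark (246, 155, 13, 41) 273 [[256, 155], [256, 186], [246, 195], [248, 162]]
wrist dark (84, 139, 148, 81) 8171 10
wrist dark (129, 2, 53, 50) 132 [[181, 2], [176, 22], [159, 45], [129, 51]]
wrist dark (335, 0, 96, 51) 4184 [[424, 0], [429, 45], [342, 50], [335, 0]]
```

View pics/z0.png

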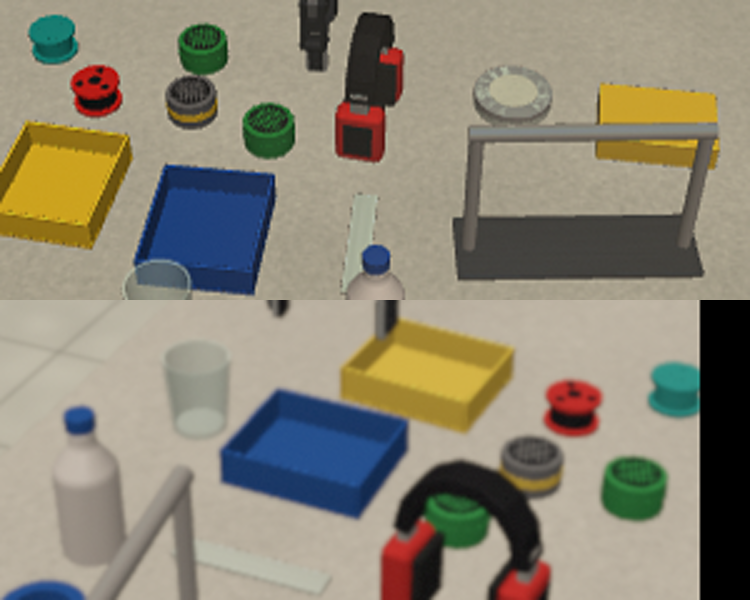

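The zoomed view confirms it: filter centre at about (256,235) scene / (392,246) side, the tray rims are clear, and the bar ends are at (368,248) and (467,247). Next I convert these to positions.

```bash
python3 - <<'E'
from h import *
o,d=pickle.load(open("c0.pkl","rb"))
np.set_printoptions(precision=0,suppress=True)
S,D,W=d["scene"],d["side"],d["wrist"]
T=lambda a,b:tri([ray(S,*a),ray(D,*b)])
print("filter",T((256.4,235.4),(392.4,246.4)),"spool",T((218.3,231.3),(408.5,223)))
print("yel side",[plane(D,*p,40) for p in((317,207),(339,188),(384.5,200))],"scene",[plane(S,*p,40) for p in((190.5,244),(232,250))])
print("blue side",[plane(D,*p,40) for p in((269,240),(291,217),(341,229))],"scene",[plane(S,*p,40) for p in((246,261),(289.5,265))],"wrist",[plane(W,*p,40,o) for p in((325,252),(466,253))])
print("bar",[plane(S,*p,180) for p in((368,248),(467,247))],T((367.5,248),(254.5,252)),"side",[plane(D,*p,180) for p in((254,252),(198,332))])
print("plate",[plane(S,*p,8) for p in((361.2,282.5),(458,280.6))],[plane(S,*p,0) for p in((461.2,304.6),(363.2,306.6))])
print("cups",T((323.5,247.5),(343,286)),T((336,224),(389,303)),[plane(W,*p,72,o) for p in((236,150),(131,142))])
print("wrist muff band top-edge",[plane(W,*p,156,o) for p in((157,172),(157,218))])
print("filter/beaker/tin/bottle", T((244,318),(259,216)),T((385,232),(362,362)),T((330,319),(215,255)))
E
```

```text
filter [ 439. -183.   19.] spool [ 431. -306.   18.]
yel side [array([ 670., -252.,   40.]), array([ 653., -372.,   40.]), array([ 515., -358.,   40.])] scene [array([ 518., -368.,   40.]), array([ 531., -238.,   40.])]
blue side [array([717., -62.,  40.]), array([ 712., -179.,   40.]), array([ 573., -176.,   40.])] scene [array([ 572., -187.,   40.]), array([576., -59.,  40.])] wrist [array([573., -47.,  40.]), array([715., -49.,  40.])]
bar [array([631., 161., 180.]), array([601., 416., 180.])] [629. 161. 176.] side [array([627., 168., 180.]), array([606., 400., 180.])]
plate [array([593., 149.,   8.]), array([557., 423.,   8.])] [array([640., 427.,   0.]), array([676., 159.,   0.])]
cups [490.  30.  37.] [381.  56.  41.] [array([499.,  55.,  72.]), array([400.,  68.,  72.])]
wrist muff band top-edge [array([467.,  50., 156.]), array([463.,  20., 156.])]
filter/beaker/tin/bottle [ 787. -146.   45.] [383. 211.  20.] [783.  76.  67.]
```

Request:
servo_tool([
  [[-0.122,-0.09,0],[0,0,0]],
  [[-0.122,-0.09,0],[0,0,0]],
  [[-0.122,-0.09,0],[0,0,0]],
  [[-0.122,-0.09,0],[0,0,0]],
  [[-0.122,-0.09,0],[0,0,0]],
  [[0,0,0],[0,0,0.071]],
  [[0,0,0],[0,0,0.071]],
  [[0,0,0],[0,0,0.071]],
  [[0,0,0],[0,0,0.071]],
  [[0,0,0],[0,0,0.071]],
  [[0,0,0],[0,0,0.071]],
  [[0,0,0],[0,0,0.071]],
  [[0,0,0],[0,0,0]],
  [[0,0,0],[0,0,0]],
])

```text
clock: 1.55
ee_pos: [440.0, -182.8, 253.2]
eef_rot: [-0.0, 0.964, 0.264, -0.0]
ft_force: [-0.7, -0.6, 0.5]
grip_width: 1.006
gripper_force: 0.0
```

```bash
cat > w.py <<'E'
from h import *
from workcell import *
import sys
def wrist(name=None):
    o=get_obs();c=capture("wrist")
    if name: cv2.imwrite(f"pics/{name}.png",c["img"])
    return o,c
def rel(o,p):
    q=o["eef_rot"];return R.from_quat([q[1],q[2],q[3],q[0]]).inv().apply(np.array(p)-o["ee_pos"])
np.set_printoptions(precision=1,suppress=True)
def st(o): 
    q=o["eef_rot"];print("t",o["clock"],"ee",o["ee_pos"],"\n",R.from_quat([q[1],q[2],q[3],q[0]]).as_matrix().round(3),o["ft_force"],o["grip_width"],o["gripper_force"])
E
python3 - <<'E'
from w import *
o,c=wrist("w1");st(o);pickle.dump((o,c),open("c1.pkl","wb"))
for z in(0,38): 
  p=o["ee_pos"].copy();p[2]=z
print(np.array(o["joints"]))
E
```

```text
t 1.55 ee [ 440.  -182.8  253.2] 
 [[ 0.9  0.5 -0. ]
 [ 0.5 -0.9 -0. ]
 [-0.  -0.  -1. ]] [-0.7 -0.6  0.5] 1.0056722254892463 0.0
[ 0.2  0.6  0.3  1.8 -0.2  0.8 -0.5]
```

View pics/w1.png

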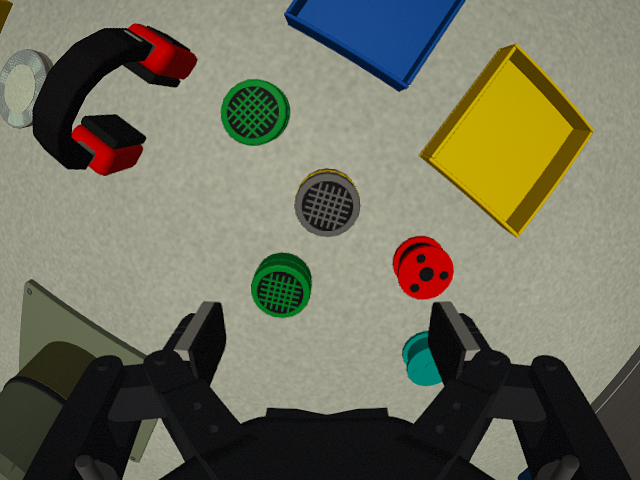

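The wrist view shows the filter's mesh top centred at (328,205), the red spool's top flange at (425,271), and the yellow rim corners at (514,44), (592,131), (518,237) and (421,155). The green decoys are clear of the finger line.

```bash
python3 - <<'E'
from w import *
o,c=pickle.load(open("c1.pkl","rb"))
P=lambda p,z:plane(c,*p,z,o)
print("filter",P((327.5,205),38),"rel",rel(o,P((327.5,205),38)))
print("spool",P((425,271),36)); y=[P(p,40) for p in((514,44),(592,131),(518,237),(421,155))];print("yellow",np.mean(y,0),y)
print("blue corner",P((288,13),40),P((403,90),40)); print("greens",P((255,112),38),P((281,292),38))
E
```

```text
filter [ 439.2 -184.2   38. ] rel [ -1.2   0.8 215.2]
spool [ 430.8 -304.8   36. ]
yellow [ 592.4 -310.6   40. ] [array([ 671.6, -254.7,   40. ]), array([ 659.3, -382.8,   40. ]), array([ 514. , -371.3,   40. ]), array([ 524.8, -233.4,   40. ])]
blue corner [575.1 -63.1  40. ] [ 566.2 -187.5   40. ]
greens [481.1 -83.4  38. ] [ 337.2 -189.5   38. ]
```

Request:
servo_tool([
  [[-0.003,0.003,0.154],[0,0,0]],
  [[0,0,0.154],[0,0,0]],
  [[0,0,0.154],[0,0,0]],
  [[0,0,0.154],[0,0,0]],
  [[0,0,0.154],[0,0,0]],
  [[0,0,0],[0,0,0]],
  [[0,0,0],[0,0,0]],
], jaw=0)

```text
clock: 2.3
ee_pos: [439.6, -184.3, 23.2]
eef_rot: [-0.0, 0.965, 0.262, -0.0]
ft_force: [0.2, -0.1, 1.0]
grip_width: 1.0
gripper_force: 0.0
```

Request:
servo_tool([
  [[0,0,0],[0,0,0]],
  [[0,0,0],[0,0,0]],
  [[0,0,0],[0,0,0]],
  [[0,0,0],[0,0,0]],
  [[0,0,0],[0,0,0]],
  [[0,0,0],[0,0,0]],
  [[0,0,0],[0,0,0]],
  [[0,0,0],[0,0,0]],
  [[0,0,0],[0,0,0]],
  [[0,0,0],[0,0,0]],
], jaw=1, newtons=40)

```text
clock: 3.3
ee_pos: [440.8, -184.5, 24.7]
eef_rot: [0.001, 0.965, 0.262, 0.002]
ft_force: [-2.1, 0.3, 20.9]
grip_width: 0.718
gripper_force: 38.4
```

Request:
servo_tool([
  [[0,0,-0.16],[0,0,0]],
  [[0,0,-0.16],[0,0,0]],
  [[0.045,0.123,0],[0,0,0]],
  [[0.045,0.123,0],[0,0,0]],
  [[0.045,0.123,0],[0,0,0]],
  [[0.045,0.123,0],[0,0,0]],
  [[0.045,0.123,0],[0,0,0]],
  [[0,0,0],[0,0,0]],
  [[0,0,0.1],[0,0,0]],
  [[0,0,0.1],[0,0,0]],
  [[0,0,0.1],[0,0,0]],
  [[0,0,0],[0,0,0]],
  [[0,0,0],[0,0,0]],
  [[0,0,0],[0,0,0]],
])

```text
clock: 4.7
ee_pos: [591.5, -309.3, 29.9]
eef_rot: [0.0, 0.965, 0.262, 0.0]
ft_force: [0.6, -0.3, -1.9]
grip_width: 0.715
gripper_force: 50.3
```

Request:
servo_tool([
  [[0,0,0],[0,0,0]],
  [[0,0,0],[0,0,0]],
  [[0,0,0],[0,0,0]],
  [[0,0,0],[0,0,0]],
  [[0,0,-0.16],[0,0,0]],
  [[0,0,-0.16],[0,0,0]],
  [[-0.1135,-0.071,0],[0,0,0]],
  [[-0.1135,-0.071,0],[0,0,0]],
  [[-0.1135,-0.071,0],[0,0,0]],
  [[-0.1135,-0.071,0],[0,0,0]],
  [[0,0,0],[0,0,0]],
  [[0,0,0],[0,0,0]],
], jaw=0)

```text
clock: 5.9
ee_pos: [430.5, -304.9, 124.7]
eef_rot: [0.0, 0.965, 0.261, 0.0]
ft_force: [1.0, 0.1, -0.6]
grip_width: 1.005
gripper_force: 0.0
```

```bash
python3 - <<'E'
from w import *
o,c=wrist("w2");st(o)
for k in blobs(c["img"],"red",200): print(cv2.boundingRect(k),cv2.contourArea(k))
s=capture("scene")["img"][190:320,160:320]
cv2.imwrite("pics/w2.png",np.hstack([cv2.resize(c["img"],(480,360)),cv2.resize(s,(320,260)) if 0 else cv2.copyMakeBorder(cv2.resize(s,(320,260)),0,100,0,0,0)]))
E
```

```text
t 5.9 ee [ 430.5 -304.9  124.7] 
 [[ 0.9  0.5  0. ]
 [ 0.5 -0.9 -0. ]
 [ 0.   0.  -1. ]] [ 1.   0.1 -0.6] 1.005481865195533 0.0
(281, 196, 97, 103) 7643.5
```

View pics/w2.png

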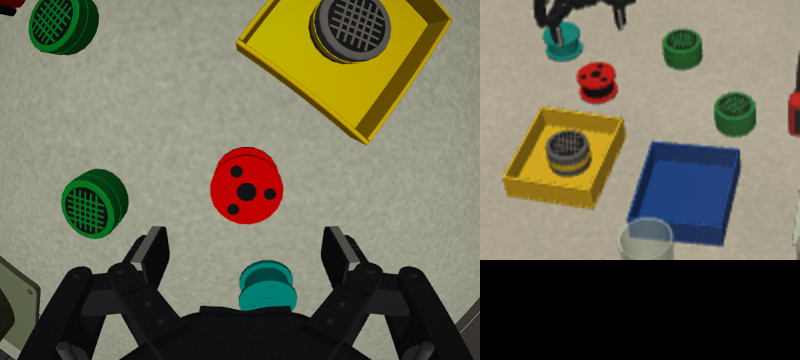

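The filter sits in the middle of the yellow tray. The spool is laterally centred between the fingers (its top is at about (329,250) in the full wrist image) and the teal decoy is clear.

Request:
servo_tool([
  [[0,0,0.11],[0,0,0]],
  [[0,0,0.11],[0,0,0]],
  [[0,0,0.11],[0,0,0]],
  [[0,0,0],[0,0,0]],
  [[0,0,0],[0,0,0]],
])

```text
clock: 6.5
ee_pos: [430.9, -304.6, 25.7]
eef_rot: [-0.0, 0.965, 0.262, -0.0]
ft_force: [-0.1, -0.3, 0.6]
grip_width: 0.997
gripper_force: 0.0
```

Request:
servo_tool([
  [[0,0,0],[0,0,0]],
  [[0,0,0],[0,0,0]],
  [[0,0,0],[0,0,0]],
  [[0,0,0],[0,0,0]],
  [[0,0,0],[0,0,0]],
  [[0,0,0],[0,0,0]],
  [[0,0,0],[0,0,0]],
  [[0,0,0],[0,0,0]],
  [[0,0,-0.08],[0,0,0]],
  [[0,0,-0.16],[0,0,0]],
  [[0,0,-0.16],[0,0,0]],
  [[0,0,0],[0,0,0]],
], jaw=1, newtons=40)

```text
clock: 7.7
ee_pos: [432.2, -305.8, 151.3]
eef_rot: [0.003, 0.965, 0.262, 0.003]
ft_force: [0.4, -0.6, -2.4]
grip_width: 0.684
gripper_force: 43.2
```

Request:
servo_tool([
  [[0.1327,-0.0238,0],[0,0,0]],
  [[0.1327,-0.0238,0],[0,0,0]],
  [[0.1327,-0.0238,0],[0,0,0]],
  [[0.1327,-0.0238,0],[0,0,0]],
  [[0.1327,-0.0238,0],[0,0,0]],
  [[0.1327,-0.0238,0],[0,0,0]],
  [[0.1327,-0.0238,0],[0,0,0]],
  [[0,0,0],[0,0,0]],
  [[0,0,0.098],[0,0,0]],
  [[0,0,0.098],[0,0,0]],
  [[0,0,0.098],[0,0,0]],
  [[0,0,0.098],[0,0,0]],
  [[0,0,0],[0,0,0]],
  [[0,0,0],[0,0,0]],
  [[0,0,0],[0,0,0]],
])

```text
clock: 9.2
ee_pos: [646.1, -120.9, 28.8]
eef_rot: [0.0, 0.965, 0.262, 0.001]
ft_force: [-0.6, 0.8, -1.1]
grip_width: 0.678
gripper_force: 52.4
```

Request:
servo_tool([
  [[0,0,0],[0,0,0]],
  [[0,0,0],[0,0,0]],
  [[0,0,0],[0,0,0]],
  [[0,0,0],[0,0,0]],
  [[0,0,-0.15],[0,0,0]],
  [[0,0,-0.15],[0,0,0]],
  [[0,0,-0.15],[0,0,0]],
  [[0,0,-0.15],[0,0,0]],
  [[0,0,-0.15],[0,0,0]],
  [[0,0,-0.15],[0,0,0]],
  [[0,0,0],[0,0,0]],
  [[0,0,0],[0,0,0]],
], jaw=0)

```text
clock: 10.4
ee_pos: [645.8, -120.7, 298.3]
eef_rot: [0.0, 0.965, 0.262, 0.001]
ft_force: [-0.5, 0.3, -0.1]
grip_width: 0.999
gripper_force: 0.0
```

Request:
servo_tool([
  [[-0.053,-0.136,0],[0,0,0]],
  [[-0.053,-0.136,0],[0,0,0]],
  [[-0.053,-0.136,0],[0,0,0]],
  [[-0.053,-0.136,0],[0,0,0]],
  [[-0.053,-0.136,0],[0,0,0]],
  [[-0.053,-0.136,0],[0,0,0]],
  [[0,0,0],[0,0,0.0667]],
  [[0,0,0],[0,0,0.0667]],
  [[0,0,0],[0,0,0.0667]],
  [[0,0,0],[0,0,0.0667]],
  [[0,0,0],[0,0,0.0667]],
  [[0,0,0],[0,0,0]],
  [[0,0,0],[0,0,0]],
])

```text
clock: 11.7
ee_pos: [439.5, 42.5, 297.2]
eef_rot: [0.0, 0.997, -0.082, -0.001]
ft_force: [-0.5, 0.4, 0.0]
grip_width: 1.004
gripper_force: 0.0
```

```bash
python3 - <<'E'
from w import *
o,c=wrist("w3");st(o);s=capture("scene");d=capture("side");pickle.dump((o,c,s,d),open("c3.pkl","wb"))
for k in blobs(c["img"],"red",200)+blobs(c["img"],"black",500): print(cv2.boundingRect(k),cv2.contourArea(k),cv2.minAreaRect(k))
E
```

```text
t 11.7 ee [439.5  42.5 297.2] 
 [[ 1.  -0.2 -0. ]
 [-0.2 -1.  -0. ]
 [-0.   0.  -1. ]] [-0.5  0.4  0. ] 1.0039024256847233 0.0
(300, 129, 60, 34) 796.0 ((329.60791015625, 145.4285430908203), (31.280227661132812, 59.38582229614258), 87.45519256591797)
(417, 0, 56, 19) 459.0 ((444.5, 9.0), (18.0, 55.0), 90.0)
(14, 303, 626, 177) 51285.0 ((326.5, 391.0), (176.0, 625.0), 90.0)
(306, 140, 53, 141) 5825.5 ((332.9144287109375, 210.11752319335938), (138.9020233154297, 50.22087097167969), 87.39744567871094)
```

View pics/w3.png

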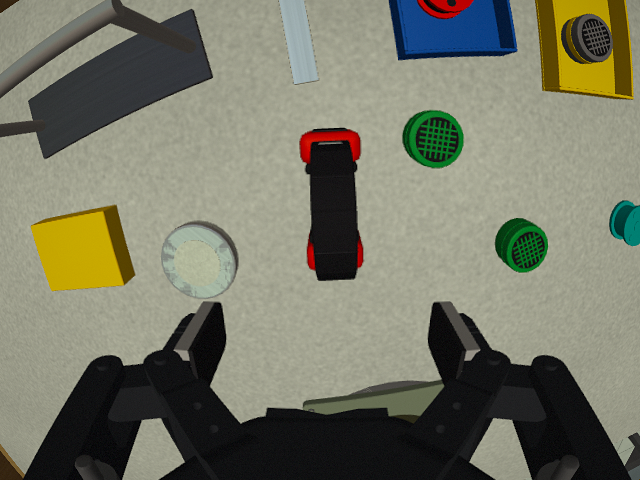

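The wrist view shows the headband running almost vertically through (333,140)–(336,280), with the front cup at (330,146). The spool is in the blue tray. I'll enlarge the band to locate the flat of the crown.

```bash
python3 - <<'E'
from w import *
o,c,s,d=pickle.load(open("c3.pkl","rb"))
g=lambda a:cv2.LUT(a,(255*(np.arange(256)/255)**0.45).astype(np.uint8))
a=cv2.resize(g(c["img"][120:290,290:375]),(300,600),interpolation=2)
b=cv2.resize(g(d["img"][235:335,320:410]),(500,556),interpolation=2);b=cv2.copyMakeBorder(b,0,44,0,0,0)
cv2.imwrite("pics/w4.png",np.hstack([a,b]))
E
```

```text
(no output)
```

View pics/w4.png

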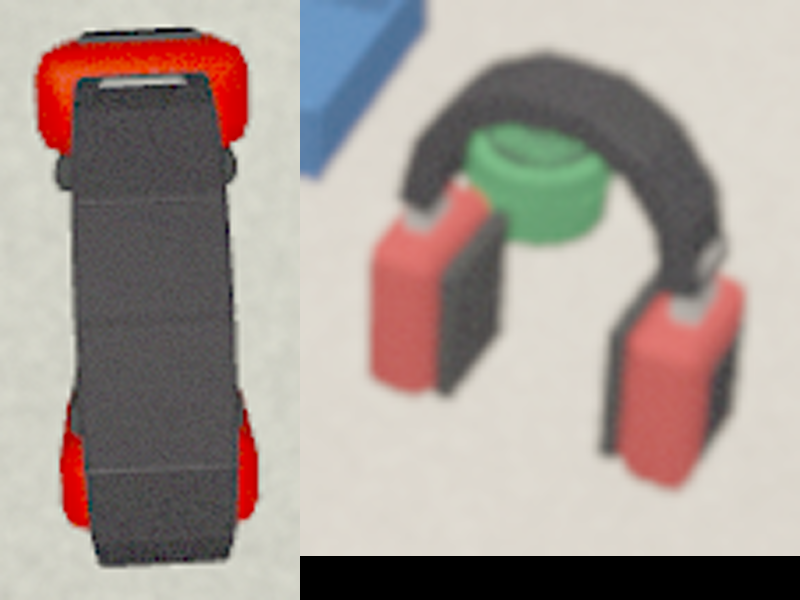

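The enlargement shows seams across the band at wrist rows 177, 211 and 253, with the band ends at 142 and 279. The segment that is 28 mm long at z=156 is the crown.

```bash
python3 - <<'E'
from w import *
o,c,s,d=pickle.load(open("c3.pkl","rb"))
f=lambda x,y:(290+x/3.53,120+y/3.53)
for r,l,rr in((78,78,210),(202,80,222),(321,78,235),(470,88,240),(562,98,230)):
    a,b=[plane(c,*f(x,r),156,o) for x in(l,rr)];m=(a+b)/2
    print(r,m,"width",np.linalg.norm(a-b),"rel",rel(o,m))
print("front cup outer top z70",plane(c,*f(140,38),70,o),"cup corners z72",plane(c,*f(40,60),72,o),plane(c,*f(246,60),72,o))
print("side crown edge",[plane(d,u,v,156) for u,v in((364.1,244.4),(378.5,248.5))])
g=lambda x,y:(320+(x-300)/5.556,235+y/5.556)
print("side cup bottoms z0",plane(d,*g(372,375),0),plane(d,*g(435,392),0),plane(d,*g(625,470),0),plane(d,*g(690,488),0))
E
```

```text
78 [500.3  29.1 156. ] width 26.302578926957498 rel [ 62.3   3.2 141.1]
202 [475.1  31.8 156. ] width 28.795396395795418 rel [ 37.1   4.6 141.2]
321 [450.3  34.7 156. ] width 32.56985795264089 rel [ 12.1   5.8 141.2]
470 [417.4  38.3 156. ] width 32.715743334872904 rel [-20.9   7.6 141.2]
562 [395.9  41.7 156. ] width 29.203659418036274 rel [-42.7   7.8 141.3]
front cup outer top z70 [505.1  28.3  70. ] cup corners z72 [503.9  55.1  72. ] [495.1   1.8  72. ]
side crown edge [array([449.1,  26.2, 156. ]), array([417.4,  28.7, 156. ])]
side cup bottoms z0 [505.   50.3  -0. ] [478.4  50.2   0. ] [395.5  64.3   0. ] [369.6  64.4  -0. ]
```

Request:
servo_tool([
  [[-0.0147,0.0223,0],[0,0,-0.018]],
  [[0,0,0.106],[0,0,0]],
  [[0,0,0.106],[0,0,0]],
  [[0,0,0.106],[0,0,0]],
  [[0,0,0.106],[0,0,0]],
  [[0,0,0],[0,0,0]],
  [[0,0,0],[0,0,0]],
  [[0,0,0],[0,0,0]],
])

```text
clock: 12.65
ee_pos: [434.7, 36.5, 171.8]
eef_rot: [-0.0, 0.998, -0.065, 0.001]
ft_force: [-0.4, -1.1, 0.6]
grip_width: 1.001
gripper_force: 0.0
```

Request:
servo_tool([
  [[0,0,0],[0,0,0]],
  [[0,0,0],[0,0,0]],
  [[0,0,0],[0,0,0]],
  [[0,0,0],[0,0,0]],
  [[0,0,0],[0,0,0]],
  [[0,0,0],[0,0,0]],
  [[0,0,0],[0,0,0]],
  [[0,0,0],[0,0,0]],
  [[0,0,0],[0,0,0]],
  [[0,0,0],[0,0,0]],
  [[0,0,0],[0,0,0]],
  [[0,0,0],[0,0,0]],
], jaw=1, newtons=50)

```text
clock: 13.85
ee_pos: [434.4, 36.8, 171.0]
eef_rot: [-0.0, 0.998, -0.065, 0.0]
ft_force: [-2.2, 2.2, 13.7]
grip_width: 0.378
gripper_force: 48.5
```

```bash
python3 - <<'E'
from w import *
o,c=wrist();st(o);d=capture("side");pickle.dump((o,c,d),open("c5.pkl","wb"))
g=lambda a:cv2.LUT(a,(255*(np.arange(256)/255)**0.45).astype(np.uint8))
b=cv2.resize(g(d["img"][185:335,300:430]),(520,600),interpolation=2)
cv2.imwrite("pics/w5.png",np.hstack([cv2.resize(g(c["img"][120:480,240:400]),(267,600)),b]))
E
```

```text
t 13.85 ee [434.4  36.8 171. ] 
 [[ 1.  -0.1  0. ]
 [-0.1 -1.   0. ]
 [ 0.  -0.  -1. ]] [-2.2  2.2 13.7] 0.3776794964465036 48.53818595409393
```

View pics/w5.png

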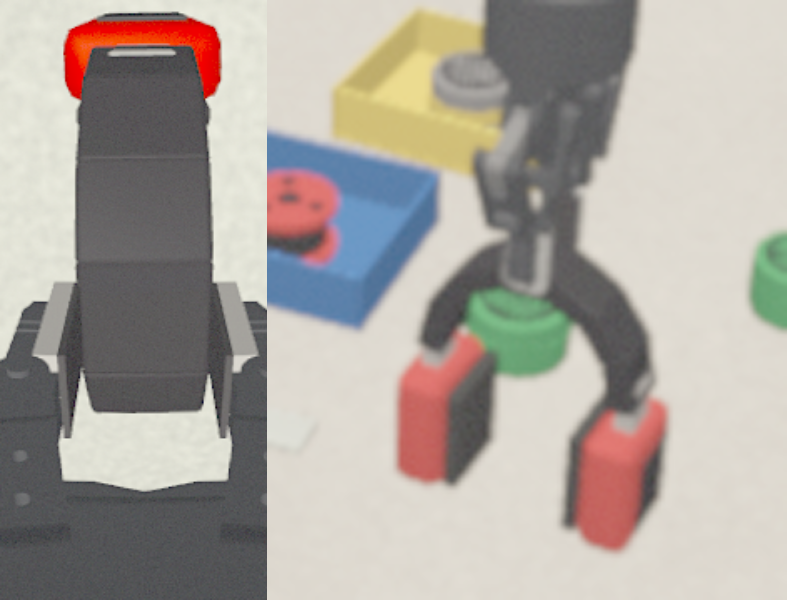

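Request:
servo_tool([
  [[0,0,-0.05],[0,0,0]],
  [[0,0,-0.14],[0,0,0]],
  [[0,0,-0.14],[0,0,0]],
  [[0,0,-0.14],[0,0,0]],
  [[0,0,-0.14],[0,0,0]],
  [[0,0,-0.14],[0,0,0]],
  [[0,0,0],[0,0,0]],
  [[0,0,0],[0,0,0]],
])

```text
clock: 14.75
ee_pos: [434.0, 36.7, 395.4]
eef_rot: [-0.0, 0.998, -0.065, 0.0]
ft_force: [-0.3, 0.2, -4.2]
grip_width: 0.377
gripper_force: 51.2
```

```bash
python3 - <<'E'
from w import *
o,c,d=pickle.load(open("c5.pkl","rb"))
for y in (54,60):
  p,r=ray(d,364.5,258.3);print("tip",p+r*(y-p[1])/r[1])
o=get_obs();q=o["eef_rot"];st(o)
yaw=np.degrees(2*np.arctan2(q[2],q[1]));print("toolx yaw",yaw)
# refine rail: bar edges in saved side/scene images
_,d0=pickle.load(open("c0.pkl","rb"));S=d0["scene"]
for t in((616,288,380),):print("rel",rel(o,t))
E
```

```text
tip [438.1  54.  142.5]
tip [436.3  60.  147. ]
t 14.75 ee [434.   36.7 395.4] 
 [[ 1.  -0.1  0. ]
 [-0.1 -1.   0. ]
 [ 0.  -0.  -1. ]] [-0.3  0.2 -4.2] 0.37672259393047075 51.212897300720215
toolx yaw -7.476004247053657
rel [ 147.7 -272.9   15.6]
```

Request:
servo_tool([
  [[0.0615,-0.1137,0],[0,0,0]],
  [[0.0615,-0.1137,0],[0,0,0]],
  [[0.0615,-0.1137,0],[0,0,0]],
  [[0.0615,-0.1137,0],[0,0,0]],
  [[0.0615,-0.1137,0],[0,0,0]],
  [[0.0615,-0.1137,0],[0,0,0]],
  [[0.0615,-0.1137,0],[0,0,0]],
  [[0.0615,-0.1137,0],[0,0,0]],
  [[0,0,0],[0,0,-0.0604]],
  [[0,0,0],[0,0,-0.0604]],
  [[0,0,0],[0,0,0]],
  [[0,0,0],[0,0,0]],
  [[0,0,0],[0,0,0]],
])

```text
clock: 16.05
ee_pos: [612.8, 282.4, 395.3]
eef_rot: [-0.0, 0.998, 0.059, -0.0]
ft_force: [-0.2, -0.3, -2.6]
grip_width: 0.383
gripper_force: 51.3
```

```bash
python3 - <<'E'
from w import *
o,c=wrist();st(o);d=capture("side");s=capture("scene");q=o["eef_rot"];print(np.degrees(2*np.arctan2(q[2],q[1])))
pickle.dump((o,c,d,s),open("c6.pkl","wb"))
cv2.imwrite("pics/w6.png",np.hstack([cv2.resize(c["img"],(320,240)),cv2.resize(d["img"][60:420,80:440],(240,240)),cv2.resize(s["img"][150:320,340:510],(240,240))]))
E
```

```text
t 16.05 ee [612.8 282.4 395.3] 
 [[ 1.   0.1 -0. ]
 [ 0.1 -1.   0. ]
 [-0.  -0.  -1. ]] [-0.2 -0.3 -2.6] 0.38348549903794804 51.30725383758545
6.771607191660789
```

View pics/w6.png

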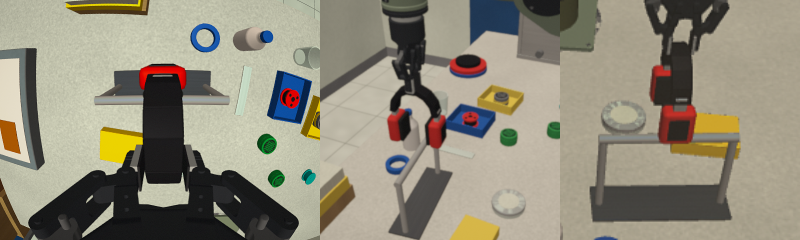

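The arm is above the rail, the cups straddle the bar (wrist view: bar at about row 200, columns 190–456), and both trays are filled. I'll refine the bar position from its edges in the wrist image.

```bash
python3 - <<'E'
from w import *
o,c,d,s=pickle.load(open("c6.pkl","rb"))
h=cv2.cvtColor(c["img"],cv2.COLOR_BGR2GRAY).astype(int)
for u in (205,225,250,270,390,410,430,445): print(u,h[186:222:2,u])
for u,v in((200,200),(270,201),(390,201),(445,201)): print(plane(c,u,v,180,o),rel(o,plane(c,u,v,180,o)))
E
```

```text
205 [209 106  88 113 146 156 159 159 159 157 148 128 173 206 205 202 202 199]
225 [ 67  66  80 126 151 157 159 162 160 155 147 120 205 197 201 198 194 204]
250 [ 68  71  73 134 155 157 160 162 160 155 141 109 206 200 198 200 202 198]
270 [ 70  69  90 138 154 157 159 162 160 154 140 102 206 200 202 194 195 189]
390 [ 69  68  94 140 155 158 161 160 158 151 138 115 199 196 198 199 199 194]
410 [ 70  68  76 137 154 157 161 162 159 155 140 116 196 196 198 192 186 192]
430 [ 92  86  75 131 151 157 159 160 159 154 143 118 198 199 193 190 185 191]
445 [194 156  87 126 148 156 160 161 158 156 146 118 177 194 187 187 197 194]
[603.2 404.4 180. ] [   5.  -122.2  215.4]
[609.3 335.4 180. ] [  2.9 -52.9 215.3]
[622.6 223.6 180. ] [  2.9  59.6 215.3]
[629.8 169.7 180. ] [  3.7 114.  215.3]
```

Request:
servo_tool([
  [[0.012,0,0],[0,0,0]],
  [[0,0,0.11],[0,0,0]],
  [[0,0,0.11],[0,0,0]],
  [[0,0,0.11],[0,0,0]],
  [[0,0,0.11],[0,0,0]],
  [[0,0,0.11],[0,0,0]],
  [[0,0,0.01],[0,0,0]],
  [[0,0,0.01],[0,0,0]],
  [[0,0,0],[0,0,0]],
  [[0,0,0],[0,0,0]],
  [[0,0,0],[0,0,0]],
])

```text
clock: 17.3
ee_pos: [616.8, 283.1, 225.9]
eef_rot: [-0.0, 0.998, 0.061, 0.001]
ft_force: [0.3, -0.3, -3.9]
grip_width: 0.376
gripper_force: 51.3
```

Request:
servo_tool([
  [[0,0,0.006],[0,0,0]],
  [[0,0,0.006],[0,0,0]],
  [[0,0,0],[0,0,0]],
  [[0,0,0],[0,0,0]],
  [[0,0,0],[0,0,0]],
])

```text
clock: 17.8
ee_pos: [616.5, 283.0, 221.2]
eef_rot: [-0.0, 0.998, 0.061, 0.0]
ft_force: [-0.1, 0.1, -3.1]
grip_width: 0.372
gripper_force: 51.3
```

Request:
servo_tool([
  [[0,0,0.004],[0,0,0]],
  [[0,0,0.003],[0,0,0]],
  [[0,0,0],[0,0,0]],
  [[0,0,0],[0,0,0]],
  [[0,0,0],[0,0,0]],
])

```text
clock: 18.3
ee_pos: [616.6, 283.0, 220.0]
eef_rot: [-0.0, 0.998, 0.061, 0.001]
ft_force: [-3.8, -1.4, 9.5]
grip_width: 0.378
gripper_force: 52.6
```

The band is on the bar, with the force up at +9.5 N. Releasing.

Request:
servo_tool([
  [[0,0,0],[0,0,0]],
  [[0,0,0],[0,0,0]],
  [[0,0,0],[0,0,0]],
  [[0,0,0],[0,0,0]],
  [[0,0,0],[0,0,0]],
  [[0,0,0],[0,0,0]],
  [[0,0,0],[0,0,0]],
  [[0,0,-0.05],[0,0,0]],
  [[0,0,-0.1],[0,0,0]],
  [[0,0,-0.1],[0,0,0]],
  [[0,0,-0.1],[0,0,0]],
  [[0,0,0],[0,0,0]],
  [[0,0,0],[0,0,0]],
  [[0,0,0],[0,0,0]],
  [[0,0,0],[0,0,0]],
  [[0,0,0],[0,0,0]],
  [[0,0,0],[0,0,0]],
  [[0,0,0],[0,0,0]],
  [[0,0,0],[0,0,0]],
], jaw=0)

```text
clock: 20.2
ee_pos: [616.5, 283.0, 324.0]
eef_rot: [-0.0, 0.998, 0.061, 0.0]
ft_force: [-0.3, 0.3, -0.6]
grip_width: 1.005
gripper_force: 0.0
```

```bash
python3 - <<'E'
from w import *
o,c=wrist();st(o)
d=capture("side");s=capture("scene")
for n,i in(("wrist",c),("side",d),("scene",s)):
  for k in blobs(i["img"],"red",80): print(n,"red",cv2.boundingRect(k))
m=mask(c["img"],"black");k=[k for k in blobs(c["img"],"black",400)]
for x in k: print("black",cv2.boundingRect(x),[t for t in cv2.minAreaRect(x)])
_,d0=pickle.load(open("c0.pkl","rb"))
for n,i in(("side",d),("scene",s)):
  df=(cv2.absdiff(i["img"],d0[n]["img"]).max(2)>50).astype(np.uint8)
  print(n,[cv2.boundingRect(k) for k in cv2.findContours(df,0,2)[0] if cv2.contourArea(k)>60])
E
```

```text
t 20.2 ee [616.5 283.  324. ] 
 [[ 1.   0.1  0. ]
 [ 0.1 -1.   0. ]
 [ 0.  -0.  -1. ]] [-0.3  0.3 -0.6] 1.0046042524622678 0.0
wrist red (351, 244, 6, 30)
wrist red (298, 242, 7, 32)
wrist red (587, 189, 40, 45)
wrist red (294, 127, 65, 34)
side red (247, 312, 23, 45)
side red (192, 300, 20, 28)
side red (294, 228, 23, 22)
side red (275, 148, 54, 23)
scene red (58, 300, 69, 56)
scene red (404, 276, 24, 25)
scene red (254, 274, 21, 24)
scene red (98, 49, 53, 13)
scene red (516, 0, 87, 23)
scene red (223, 0, 75, 13)
black (22, 303, 609, 177) [(326.0, 391.0), (176.0, 608.0), 90.0]
black (298, 138, 57, 148) [(326.0, 211.5), (147.0, 56.0), 90.0]
black (21, 98, 49, 264) [(41.99336624145508, 229.59983825683594), (264.0846862792969, 31.16941261291504), 84.33629608154297]
side [(203, 310, 20, 36), (191, 271, 81, 85), (589, 249, 11, 15), (332, 234, 73, 90), (293, 227, 25, 25), (397, 212, 24, 23), (593, 211, 47, 63), (341, 198, 22, 20), (506, 160, 63, 103), (551, 111, 29, 59), (612, 106, 28, 55), (491, 94, 18, 24), (306, 87, 31, 23), (277, 73, 72, 122), (541, 64, 10, 14), (381, 36, 107, 61), (380, 28, 74, 24), (292, 28, 21, 25), (156, 3, 127, 237), (515, 0, 77, 118), (489, 0, 46, 55), (356, 0, 109, 51), (279, 0, 13, 36)]
scene [(253, 273, 23, 25), (193, 255, 23, 24), (397, 234, 31, 66), (246, 225, 21, 22), (208, 221, 21, 21), (314, 200, 28, 60), (299, 182, 18, 42), (392, 106, 79, 104), (280, 88, 43, 94), (441, 70, 20, 26), (298, 65, 20, 17), (345, 59, 9, 23), (455, 56, 18, 42), (449, 56, 18, 41), (362, 26, 89, 77), (284, 24, 38, 69), (385, 11, 18, 11), (389, 0, 61, 23), (337, 0, 18, 56)]
```

The muffs hang level: the band and front cup sit in almost the same place in the wrist view as before the grasp. No bystander shows any change between images, so I'm handing in.

```bash
python3 -c "
from workcell import *
print(hand_in())"
```

```text
the job is handed in; nothing more can be done
None
```

The job is handed in at about 20 s on the clock, with no verdict returned: the filter is in the yellow tray, the red spool is in the blue tray, the ear defenders hang level on the rail bar, and the before/after images show nothing else moved.

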